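# Check the tensioner's brake drum, then hold its tension arm on the stop

### The job

Before the coil winder's wire tensioner can be threaded, check its brake drum: pick up the infrared thermometer, point its nose at the middle of the drum's side from about a hand's breadth away, hold it steady there for a good second, and lay it back on its cork mat, display up. Then swing the tensioner's arm against its spring all the way round to the stop peg and keep it there: finish while still holding the arm against its stop, without letting go. Leave the wooden block, the coil and the screwdriver where they are.

Things in the scene. Friction and masses are not known exactly. Their poses are not given: they have to be found in the camera images.
- thermometer_center (a point): centre of the infrared thermometer, a loose grey plastic bar lying on the mat, 130 long, 34 wide, 32 high (this point 16 above its underside), 0.1 to 0.2 kg. x axis along its length to the nose, y across, z up out of the display face. The grey box part, good to grip from above across y, runs from 65 behind this point to 30 ahead; then the black round nose, 28 in diameter, to 65 ahead
- thermometer_nose (a point): middle of the thermometer's front lens, 65 ahead of its centre along x; same axes. The thermometer looks straight along +x and reads a surface some 30 to 130 away
- mat: cork mat fixed on the bench, 200 (its x) by 110 (its y) by 4 thick, on which the thermometer lies with its x roughly along the mat's x; origin at the centre of its underside, on the bench; z up
- drum (a point): centre of the tensioner's brake drum, an upright dark steel cylinder 56 in diameter, 54 high; this point is on its axis, half-way up, 50 above the bench. The axis is also the pivot of the arm. Axes: x is where the tension arm points at rest (joint 0), y the side towards which it swings, z up. From the -x, -y side the drum is free
- tensioner: the tensioner's fixed aluminium base plate, 10 thick, from -40 to 100 in x and -40 to 90 in y; origin on the bench under the drum's axis, same axes as the drum. Two steel pegs stand on it, 10 in diameter, tops 98 above the bench, 75 from the axis: the rest peg beside the arm at rest (x 74, y -13) and the stop peg (x 42, y 62)
- roller (a point): middle of the upright white plastic roller at the free end of the tension arm, 130 from the pivot axis; 18 in diameter, 48 high, from 101 to 149 above the bench (this point 125), free on all sides and above; turns with the arm. The arm under it is an aluminium bar 16 wide whose top is 97 above the bench
- tension_arm (a joint): angle of the tension arm about the upright pivot axis, rad: 0 at rest against the rest peg, 0.8 at the stop peg; grows counter-clockwise seen from above. A spring drives it back to 0: about 2.3 N at the roller at rest, 5.4 N at the stop; it flies back when let go
- wood_block: loose wooden block, 90 by 40 by 28, leave alone; origin under its centre
- coil: loose finished coil, an upright white bobbin with copper winding, 48 in diameter, 40 high, leave alone; origin under its centre
- screwdriver: loose screwdriver with a wooden handle, lying on the bench at the robot's left, leave alone; origin under it
Things that resemble listed ones, but are neither listed nor needed, are in the scene too. Several things have the shape of the mat; the one meant has the colours described above.

How it is judged:
By the outcome, as a careful person would: the job done as asked, in the order asked, and still so for the second after the job is handed in, while the arm keeps its last pose, push and grip.
It also fails if it takes over 61 s, if anything falls off the work surface, if the arm or the gripper's body presses on something with over 40 N, if the wrist force passes 120 N, or if a joint passes its speed limit or range.

### The arm

A 6-joint arm with a two-finger parallel gripper is mounted at the origin on the work surface. World frame = base frame: x ahead of the robot, y to its left, z up, the work surface at z = 0. Lengths are in m, angles in rad, forces in N, time in s.
With the tool pointing down it reaches from about 0.375 to 0.9 m from the base axis. Payload 3.1 kg.
Tool frame: the origin (TCP) lies midway between the tips of the shut fingers; the grasp point (between the pads) lies 19 mm behind it; z points along the fingers, y is the direction in which the jaws open and shut (so a half turn about z gives the same grasp; the last joint's range is limited). The gripper opens to 85 mm and grips with 20 to 120 N. Pads are 22 mm wide; open, the fingers measure 114 mm over their backs; the gripper's body (76 mm by 85 mm) begins 54 mm behind the grasp point. The pads swing forward as they close: fully open they stand 13 mm farther back than shut.
Start: joints at [0.996, 0.527, 1.433, -0, 1.181, -0.178], TCP at [0.242, 0.576, 0.231] pointing down, gripper open.
Joint ranges: [-3.08, 3.08], [-0.75, 2.2], [0.22, 2.44], [-1.43, 4.57], [0, 2.65], [-2.85, 2.85]. Speed limits (rad/s): [2.79, 2.79, 3.14, 3.14, 3.14, 3.14].

### API

Orientations are given as a unit quaternion [x, y, z, w].
In Python, from station import manip gives the robot as it stands.
- The arm moves only by the tool servo_tool, never from a script. Its argument "motion" is a list of rows, each a list of 7 numbers: the shift along the tool's x, y, z in mm, then the turn, a rotation vector about the tool's x, y, z in rad, then the opening, from -1 (shut) to 1 (fully open), so that 0 is half open. In form: [[x, y, z, rx, ry, rz, hand], ...]. A call has 1 to 12 rows; each row shifts and turns the pose as measured when the row begins, along the tool's axes as they then stand; what a row does not reach is not made up. A row lasts 1/12 s, in which the tool goes at most 41.7 mm and 7.16 degrees, less where a joint would pass 70% of its speed; a pose out of reach is approached as far as the arm can. A call with a gripper value outside its range is refused whole. The fingers move at their own pace and stop on an object; "grip_force" is the grip in N (left out, the last holds). Time passes only in rows, so rows that do not move let the fingers close. It gives the time, the measured TCP pose, the force and the opening at its end, in the units of the state.
- manip.sense(): the state, without advancing time (a new reading comes with each control period).
- manip.snapshot(name): name is "scene" or "top" or "wrist"; returns a dict with "frame" (400x640x3 uint8, red, green, blue), "mtx" (3x3 intrinsics, pixels), "world_from_camera" (4x4, takes a point from camera to world coordinates). Camera axes: x right, y up, looking along -z (the intrinsics and any distortion apply to the point x, -y, -z); pixel columns grow to the right and rows downward; lengths in m; the calibration is good to about 2 mm. A picture is of the moment at which its call begins. There is no depth.
- manip.sign_off(): hands the job in, once; it reports no verdict.
The state is a dict: "t": time; "q": joint angles; "qd": joint speeds; "tau": joint torques, N m; "tcp_pos": TCP position; "tool_rot": TCP orientation; "force": force on the tool from outside, world axes, zero at the start; "ft_torque": the same for the moment, N m; "finger_gap": opening from 0.0 (shut) to 1.0 (fully open).
Only numpy, scipy, OpenCV 4.12 (cv2) and the standard library are available. Lean on these libraries where they do the work, as an engineer would, in place of code of your own. Each camera call takes 0.05 s, during which the arm holds its last target.

## Working session

There is one attempt and no reset: what is moved stays moved. The work goes in short steps, Python scripts to look and compute and a tool call to move; the robot and the scene stay as the last step left them, time stands still between calls to the robot, and variables do not carry over. Pictures are saved under pics/ and viewed, and the job is handed in when it is done.

Besides the shell and the picture viewer there is one more tool, called after "Call:" as name(argument=value, ...), one argument or row to a line, values as JSON. servo_tool: Moves the arm, as the interface text tells. Its arguments: {"type":"object","properties":{"motion":{"type":"array"},"grip_force":{"type":"number"}},"required":["motion"]}

```bash
ls; mkdir -p pics; python3 - <<'E'
from station import manip
import cv2
print(manip.sense())
for n in ["scene","top","wrist"]:
    s=manip.snapshot(n); cv2.imwrite(f"pics/{n}0.png",s["frame"][:,:,::-1]); print(n,s["mtx"].round(1).tolist(),s["world_from_camera"].round(3).tolist(),[k for k in s])
E
```

```text
pics
{'t': 0.0, 'q': array([ 9.95527623e-01,  5.28502970e-01,  1.43392004e+00,  1.04595397e-05,
        1.18137854e+00, -1.78526850e-01]), 'qd': array([-0.00115164,  0.00054457, -0.00104759,  0.00168672, -0.00223248,
       -0.0003995 ]), 'tau': array([-2.74853874e-04, -4.42350805e+01, -1.78021199e+01, -1.20404975e-04,
        8.37752013e-03,  7.84984366e-06]), 'tcp_pos': array([0.2410968 , 0.57584468, 0.23030536]), 'tool_rot': array([ 1.97074299e-01,  9.80387934e-01, -1.02514758e-03, -4.10975036e-04]), 'force': array([-0.72869473, -0.24063305,  0.43792995]), 'ft_torque': array([ 0.02718689, -0.01968022,  0.0387457 ]), 'finger_gap': 1.0027572110527827}
scene [[432.8, 0.0, 325.2], [0.0, 432.8, 189.0], [0.0, 0.0, 1.0]] [[0.469, -0.753, 0.46, 1.055], [0.883, 0.394, -0.256, -0.403], [0.011, 0.527, 0.85, 1.116], [0.0, 0.0, 0.0, 1.0]] ['frame', 'mtx', 'world_from_camera']
top [[372.6, 0.0, 321.4], [0.0, 372.6, 199.8], [0.0, 0.0, 1.0]] [[0.028, 0.994, -0.106, 0.407], [-0.999, 0.026, -0.018, -0.104], [-0.015, 0.106, 0.994, 1.234], [0.0, 0.0, 0.0, 1.0]] ['frame', 'mtx', 'world_from_camera']
wrist [[345.4, 0.0, 315.7], [0.0, 345.4, 196.9], [0.0, 0.0, 1.0]] [[0.386, -0.889, -0.246, 0.18], [0.922, 0.372, 0.105, 0.602], [-0.002, -0.267, 0.964, 0.374], [0.0, 0.0, 0.0, 1.0]] ['frame', 'mtx', 'world_from_camera']
```

View pics/scene0.png

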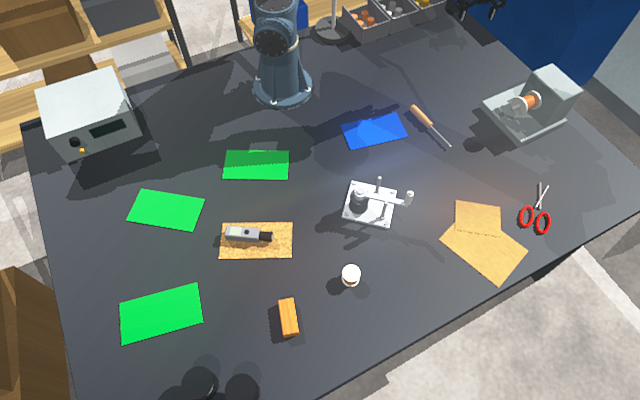

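View pics/top0.png

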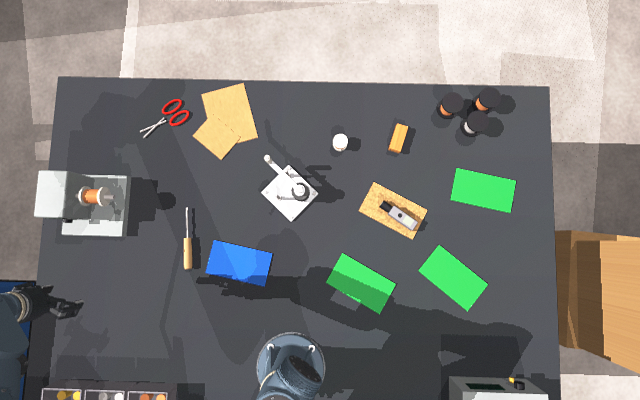

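View pics/wrist0.png

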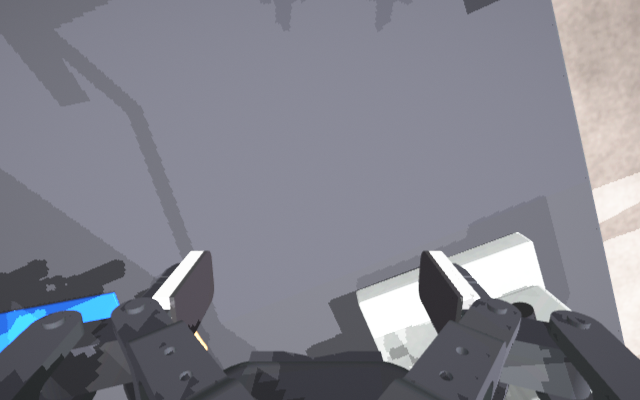

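```bash
cat > h.py <<'E'
import numpy as np, cv2
from station import manip
def ray(s,px):
    M=np.array(s["mtx"]);T=np.array(s["world_from_camera"])
    d=np.linalg.solve(M,np.array([px[0],px[1],1.0])); d=np.array([d[0],-d[1],-d[2]])
    return T[:3,3],T[:3,:3]@d
def onz(s,px,z):
    o,d=ray(s,px); return o+d*(z-o[2])/d[2]
def tri(obs):
    A=np.zeros((3,3));b=np.zeros(3);L=[]
    for s,p in obs:
        o,d=ray(s,p);d=d/np.linalg.norm(d);P=np.eye(3)-np.outer(d,d);A+=P;b+=P@o;L.append((o,d,P))
    x=np.linalg.solve(A,b); return x,[np.linalg.norm(P@(x-o)) for o,d,P in L]
def proj(s,p):
    M=np.array(s["mtx"]);T=np.array(s["world_from_camera"])
    c=T[:3,:3].T@(np.array(p)-T[:3,3]); v=M@np.array([c[0],-c[1],-c[2]]); return v[:2]/v[2]
E
python3 - <<'E'
from h import *
import pickle
S={n:manip.snapshot(n) for n in ["scene","top"]}
pickle.dump(S,open("S0.pkl","wb"))
a=cv2.resize(S["top"]["frame"][140:250,240:440],None,fx=4,fy=4,interpolation=cv2.INTER_CUBIC)
b=cv2.resize(S["scene"]["frame"][160:270,210:420],None,fx=3.8,fy=3.8,interpolation=cv2.INTER_CUBIC)
cv2.imwrite("pics/topz.png",a[:,:,::-1]);cv2.imwrite("pics/scz.png",b[:,:,::-1])
E
```

```text
(no output)
```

View pics/topz.png

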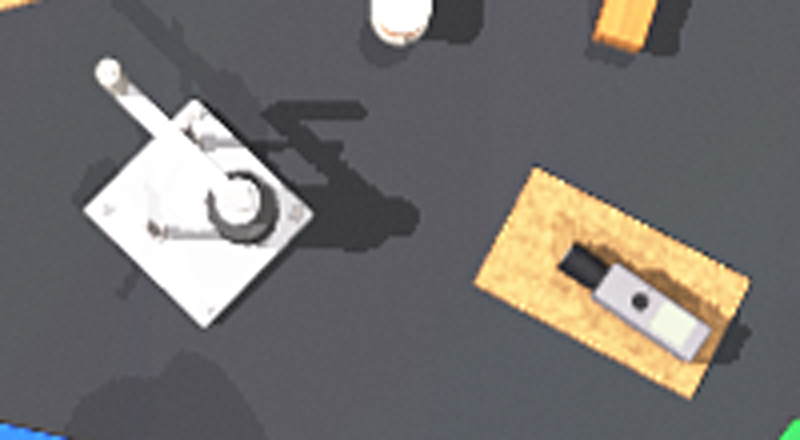

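View pics/scz.png

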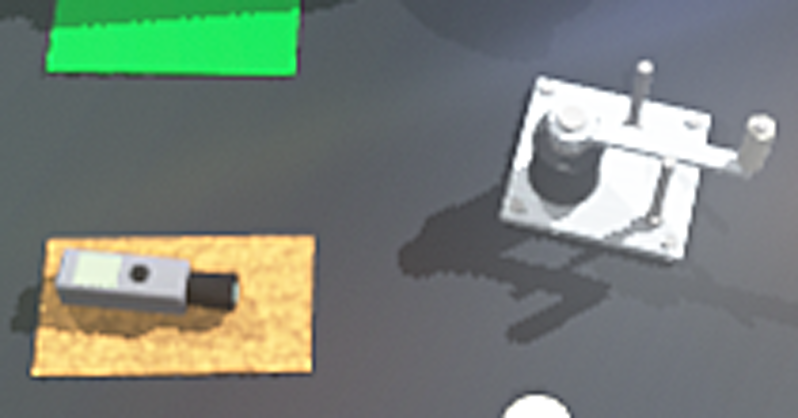

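```bash
python3 - <<'E'
from h import *
import pickle
S=pickle.load(open("S0.pkl","rb"))
t=lambda x,y:((x+.5)/4-.5+240,(y+.5)/4-.5+140)
c=lambda x,y:((x+.5)/3.8-.5+210,(y+.5)/3.8-.5+160)
T,C=S["top"],S["scene"]
def show(n,a,b):
    x,r=tri([(T,t(*a)),(C,c(*b))]); print(n,x.round(4),np.round(r,4)); return x
# plate corners, z=.01
P=[show("pl",a,b) for a,b in [((313,215),(500,220)),((195,98),(686,262)),((84,210),(712,112)),((205,328),(540,75))]]
for p in [(313,215),(195,98),(84,210),(205,328)]: print("pz",onz(T,t(*p),.01).round(4))
for p in [(500,220),(686,262),(712,112),(540,75)]: print("pzc",onz(C,c(*p),.01).round(4))
show("roller",(109,73),(760,127))
show("hub",(238,198),(572,117))
show("rear L",(690,362),(58,285)) 
show("button",(640,301),(139,273))
show("mat",(533,167),(313,375));show("mat",(750,280),(33,377));show("mat",(692,399),(47,237));show("mat",(474,283),(315,235))
for p in [(610,262),(711,325),(690,362),(593,293)]: print("thtop",onz(T,t(*p),.036).round(4))
E
```

```text
pl [ 0.5584 -0.0705 -0.0009] [0.0011 0.0011]
pl [0.6556 0.0335 0.0022] [0.0012 0.0012]
pl [0.5568 0.1204 0.0113] [0.0004 0.0004]
pl [0.4622 0.0171 0.0096] [0.0009 0.0009]
pz [ 0.5576 -0.0698  0.01  ]
pz [0.6534 0.0316 0.01  ]
pz [0.5568 0.1203 0.01  ]
pz [0.4618 0.0162 0.01  ]
pzc [ 0.5628 -0.0747  0.01  ]
pzc [0.6588 0.0316 0.01  ]
pzc [0.5563 0.1214 0.01  ]
pzc [0.4627 0.0178 0.01  ]
roller [0.6432 0.0808 0.1451] [0.0007 0.0007]
hub [ 0.5569 -0.0157  0.1066] [0.0008 0.0008]
rear L [ 0.4449 -0.389  -0.0169] [0.0023 0.0023]
button [ 0.4914 -0.3355  0.0368] [0.0009 0.0009]
mat [ 0.6046 -0.253  -0.0049] [0.0004 0.0004]
mat [ 5.139e-01 -4.331e-01 -3.000e-04] [0.0008 0.0008]
mat [ 0.4148 -0.3838  0.0059] [0.0004 0.0004]
mat [ 0.5055 -0.204   0.003 ] [0.0004 0.0004]
thtop [ 0.5226 -0.3106  0.036 ]
thtop [ 0.4741 -0.3916  0.036 ]
thtop [ 0.4441 -0.3749  0.036 ]
thtop [ 0.4972 -0.2972  0.036 ]
```

Call:
servo_tool(
  motion=[
    [-35, -21, 0, 0, 0, 0, 1],
    [-35, -21, 0, 0, 0, 0, 1],
    [-35, -21, 0, 0, 0, 0, 1],
    [-35, -21, 0, 0, 0, 0, 1],
    [-35, -21, 0, 0, 0, 0, 1],
    [-35, -21, 0, 0, 0, 0, 1],
    [-35, -21, 0, 0, 0, 0, 1],
    [-35, -21, 0, 0, 0, 0, 1],
    [-35, -21, 0, 0, 0, 0, 1],
    [-35, -21, 0, 0, 0, 0, 1],
    [-35, -21, 0, 0, 0, 0, 1],
    [-35, -21, 0, 0, 0, 0, 1],
  ],
)

```text
t: 1.25
tcp_pos: [0.5356, 0.1802, 0.2289]
tool_rot: [0.189, 0.982, 0.003, -0.0]
force: [0.5, -0.1, 0.2]
finger_gap: 1.0
```

Call:
servo_tool(
  motion=[
    [-10, -40, 0, 0, 0, 0, 1],
    [-10, -40, 0, 0, 0, 0, 1],
    [-10, -40, 0, 0, 0, 0, 1],
    [-10, -40, 0, 0, 0, 0, 1],
    [-10, -40, 0, 0, 0, 0, 1],
    [-10, -40, 0, 0, 0, 0, 1],
    [-10, -40, 0, 0, 0, 0, 1],
    [-10, -40, 0, 0, 0, 0, 1],
    [-10, -40, 0, 0, 0, 0, 1],
    [-10, -40, 0, 0, 0, 0, 1],
    [-10, -40, 0, 0, 0, 0, 1],
    [-10, -40, 0, 0, 0, 0, 1],
  ],
)

```text
t: 2.25
tcp_pos: [0.4743, -0.3158, 0.2264]
tool_rot: [0.189, 0.982, 0.004, 0.006]
force: [2.3, 0.4, 0.2]
finger_gap: 1.005
```

Call:
servo_tool(
  motion=[
    [0, 0, 0, 0, 0, 0.12, 1],
    [0, 0, 0, 0, 0, 0.12, 1],
    [0, 0, 0, 0, 0, 0.12, 1],
    [0, 0, 0, 0, 0, 0.12, 1],
    [0, 0, 0, 0, 0, 0.12, 1],
    [0, 0, 0, 0, 0, 0.12, 1],
    [0, 0, 0, 0, 0, 0.12, 1],
    [0, 0, 0, 0, 0, 0.12, 1],
    [0, 0, 0, 0, 0, 0.12, 1],
    [0, 0, 0, 0, 0, 0.12, 1],
    [0, 0, 0, 0, 0, 0.12, 1],
    [0, 0, 0, 0, 0, 0.12, 1],
  ],
)

```text
t: 3.25
tcp_pos: [0.4712, -0.3304, 0.225]
tool_rot: [0.808, 0.589, 0.006, 0.004]
force: [0.5, 0.8, -0.3]
finger_gap: 1.0
```

Call:
servo_tool(
  motion=[
    [0, 0, 0, 0, 0, 0.12, 1],
    [0, 0, 0, 0, 0, 0.12, 1],
    [-20, 6, 0, 0, 0, 0.02, 1],
    [-20, 6, 0, 0, 0, 0, 1],
    [-20, 6, 0, 0, 0, 0, 1],
    [0, 0, 0, 0, 0, 0, 1],
    [0, 0, 0, 0, 0, 0, 1],
  ],
)

```text
t: 3.83
tcp_pos: [0.4528, -0.3908, 0.2239]
tool_rot: [0.881, 0.473, 0.006, 0.002]
force: [-0.6, 1.5, -0.5]
finger_gap: 1.003
```

```bash
python3 - <<'E'
from h import *
import pickle
s=manip.snapshot("wrist"); pickle.dump(s,open("W1.pkl","wb")); cv2.imwrite("pics/w1.png",s["frame"][:,:,::-1])
st=manip.sense();print(st["tcp_pos"],st["tool_rot"],st["t"])
E
```

```text
[ 0.45284957 -0.39099906  0.22399063] [0.88083322 0.47338537 0.00581396 0.0023083 ] 3.8833
```

View pics/w1.png

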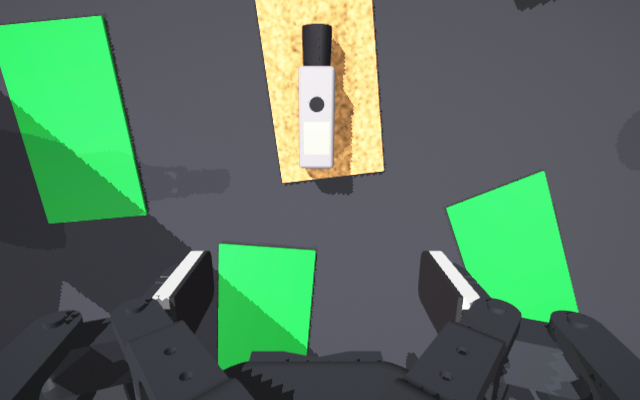

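```bash
python3 - <<'E'
from h import *
import pickle
s=pickle.load(open("W1.pkl","rb"));S=pickle.load(open("S0.pkl","rb"))
f=s["frame"].astype(int)
m=((f.min(2)>150)&((f.max(2)-f.min(2))<40)).astype(np.uint8); m[:50]=0;m[185:]=0;m[:,:280]=0;m[:,350:]=0
m=cv2.morphologyEx(m,cv2.MORPH_CLOSE,np.ones((3,3),np.uint8))
c=max(cv2.findContours(m,cv2.RETR_EXTERNAL,cv2.CHAIN_APPROX_NONE)[0],key=cv2.contourArea)
b=cv2.boxPoints(cv2.minAreaRect(c));print(b)
B=np.array([onz(s,p,.036) for p in b]);print(B.round(4),[np.linalg.norm(B[i]-B[i-1]).round(4) for i in range(4)])
# button height check
print(onz(s,(316.5,104),.036), tri([(s,(316.5,104)),(S["top"],((640.5)/4-.5+240,301.5/4-.5+140)),(S["scene"],(139.5/3.8-.5+210,273.5/3.8-.5+160))]))
for y in (60,80,90,120,150,165): 
    xs=np.where(m[y])[0]; print(y,xs.min() if len(xs) else 0,xs.max() if len(xs) else 0)
print("nose",onz(s,(317,24),.034), "mat rear",onz(s,(282,183),.004),onz(s,(384,172),.004))
E
```

```text
[[299.  66.]
 [333.  66.]
 [333. 167.]
 [299. 167.]]
[[ 0.4979 -0.3004  0.036 ]
 [ 0.5235 -0.3174  0.036 ]
 [ 0.4735 -0.395   0.036 ]
 [ 0.446  -0.3767  0.036 ]] [np.float64(0.0923), np.float64(0.0307), np.float64(0.0923), np.float64(0.0331)]
[ 0.49278634 -0.33678224  0.036     ] (array([ 0.4919679 , -0.33590375,  0.03739143]), [np.float64(0.0011853614322010913), np.float64(0.0013396696866349311), np.float64(0.0007217809275337204)])
60 0 0
80 299 333
90 299 333
120 299 332
150 299 332
165 300 331
nose [ 0.53077122 -0.2801735   0.034     ] mat rear [ 0.41673136 -0.38503365  0.004     ] [ 0.51462495 -0.43563133  0.004     ]
```

Call:
servo_tool(
  motion=[
    [22, 1, 20, 0.01, -0.008, 0, 1],
    [22, 1, 30, 0, 0, 0, 1],
    [22, 1, 30, 0, 0, 0, 1],
    [0, 0, 35, 0, 0, 0, 1],
    [0, 0, 30, 0, 0, 0, 1],
    [0, 0, 20, 0, 0, 0, 1],
    [0, 0, 0, 0, 0, 0, 1],
  ],
)

```text
t: 4.47
tcp_pos: [0.4982, -0.3332, 0.0575]
tool_rot: [0.88, 0.475, 0.001, 0.004]
force: [0.3, 0.1, -0.0]
finger_gap: 0.998
```

Call:
servo_tool(
  motion=[
    [-3, -2, 16, 0, 0, 0, 1],
    [-3, -1, 16, 0, 0, 0, 1],
    [0, 0, 12, 0, 0, 0, 1],
    [0, 0, 4, 0, 0, 0, 1],
    [0, 0, 0, 0, 0, 0, 1],
  ],
)

```text
t: 4.88
tcp_pos: [0.4952, -0.3346, 0.0107]
tool_rot: [0.879, 0.476, 0.002, 0.005]
force: [1.0, 0.7, -0.3]
finger_gap: 1.0
```

```bash
python3 - <<'E'
from h import *
s=manip.snapshot("wrist"); cv2.imwrite("pics/w2.png",s["frame"][:,:,::-1])
st=manip.sense();print(st["tcp_pos"],st["tool_rot"],st["t"],st["force"])
E
```

```text
[ 0.49537024 -0.33477057  0.01118312] [0.87914016 0.47652567 0.00206963 0.00561959] 4.9333 [ 0.48775236 -0.06429157  0.10587619]
```

View pics/w2.png

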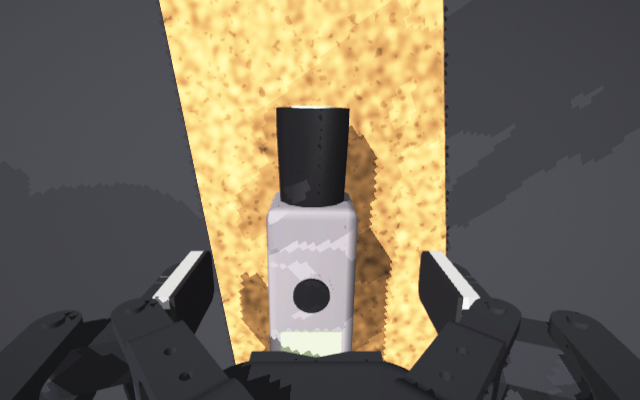

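Call:
servo_tool(
  motion=[
    [0, 0, 0, 0, 0, 0, -1],
    [0, 0, 0, 0, 0, 0, -1],
    [0, 0, 0, 0, 0, 0, -1],
    [0, 0, 0, 0, 0, 0, -1],
    [0, 0, 0, 0, 0, 0, -1],
    [0, 0, 0, 0, 0, 0, -1],
    [0, 0, 0, 0, 0, 0, -1],
    [0, 0, 0, 0, 0, 0, -1],
  ],
  grip_force=45,
)

```text
t: 5.6
tcp_pos: [0.4977, -0.3365, 0.0163]
tool_rot: [0.879, 0.477, 0.003, 0.009]
force: [1.2, 0.1, -2.1]
finger_gap: 0.391
```

Call:
servo_tool(
  motion=[
    [0, 0, -15, 0, 0, 0, -1],
    [0, 0, -20, 0, 0, 0, -1],
    [0, 0, -25, 0, 0, 0, -1],
    [0, 0, -10, 0, 0, 0, -1],
    [0, 0, 0, 0, 0, 0, -1],
    [0, 0, 0, 0, 0, 0, -1],
  ],
)

```text
t: 6.1
tcp_pos: [0.4948, -0.334, 0.0852]
tool_rot: [0.879, 0.476, 0.002, 0.006]
force: [-0.1, 0.2, -2.0]
finger_gap: 0.386
```

```bash
python3 - <<'E'
from h import *
s=manip.snapshot("wrist"); cv2.imwrite("pics/w3.png",s["frame"][:,:,::-1])
s=manip.snapshot("scene"); cv2.imwrite("pics/s3.png",cv2.resize(s["frame"][140:290,180:420],None,fx=3,fy=3)[:,:,::-1])
st=manip.sense();print(st["tcp_pos"],st["tool_rot"],st["t"],st["force"],st["finger_gap"])
E
```

```text
[ 0.49440022 -0.33361829  0.08442781] [0.87921756 0.47639021 0.00198528 0.00499029] 6.2 [-0.4862796   0.69177798 -1.54976985] 0.3891107287506745
```

View pics/w3.png

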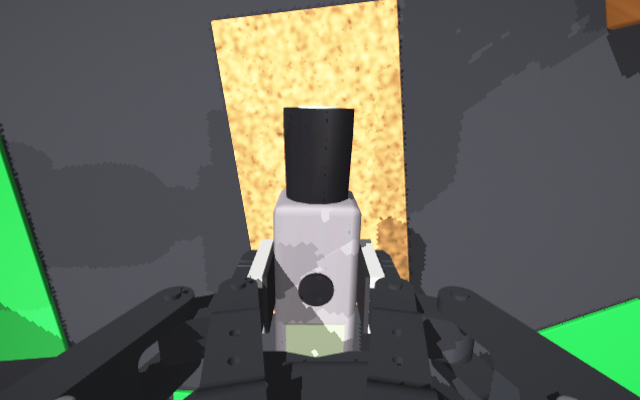

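View pics/s3.png

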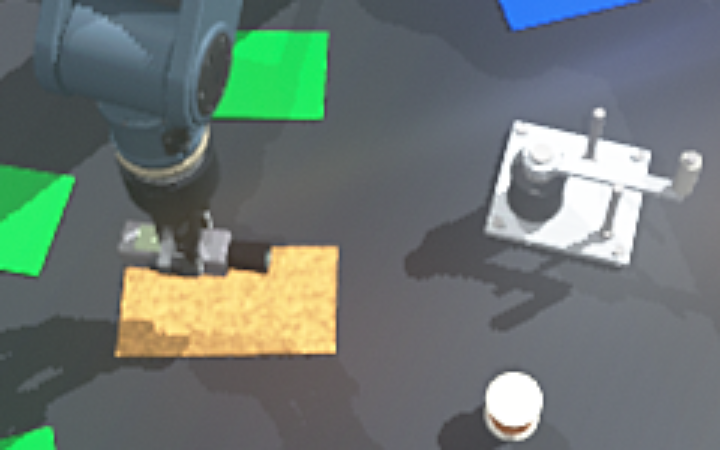

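Call:
servo_tool(
  motion=[
    [0, 0, 0, 0, 0, -0.1, -1],
    [0, 0, 0, 0, 0, -0.1, -1],
    [0, 0, 0, 0, 0, -0.1, -1],
    [0, 0, 0, 0, 0, -0.1, -1],
    [0, 0, 0, 0, 0, -0.1, -1],
    [20, 7, 5, 0, 0, 0, -1],
    [20, 7, 5, 0, 0, 0, -1],
    [20, 7, 5, 0, 0, 0, -1],
    [20, 7, 5, 0, 0, 0, -1],
    [20, 7, 0, 0, 0, 0, -1],
    [0, 0, 0, 0, 0, 0, -1],
  ],
)

```text
t: 7.12
tcp_pos: [0.5289, -0.2293, 0.0478]
tool_rot: [0.727, 0.686, -0.001, -0.007]
force: [-0.9, -0.8, -1.5]
finger_gap: 0.385
```

```bash
python3 - <<'E'
from h import *
import pickle
D={}
for n in ["wrist","scene","top"]:
    s=manip.snapshot(n); D[n]=s
pickle.dump(D,open("D4.pkl","wb"))
cv2.imwrite("pics/w4.png",D["wrist"]["frame"][:,:,::-1])
cv2.imwrite("pics/s4.png",cv2.resize(D["scene"]["frame"][150:280,200:420],None,fx=3.6,fy=3.6,interpolation=cv2.INTER_CUBIC)[:,:,::-1])
st=manip.sense();print(st["tcp_pos"],st["tool_rot"],st["t"],st["force"],st["finger_gap"])
E
```

```text
[ 0.52887983 -0.23346765  0.0486449 ] [ 0.7279702   0.68559013 -0.00127264 -0.00489359] 7.2667 [-0.03023845  0.36700443 -1.09741162] 0.38669185457845406
```

View pics/w4.png

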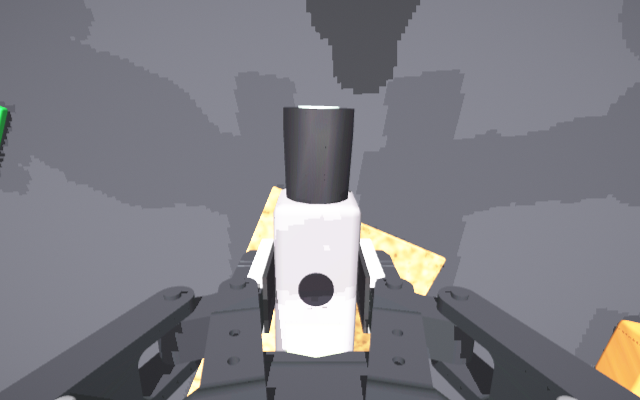

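View pics/s4.png

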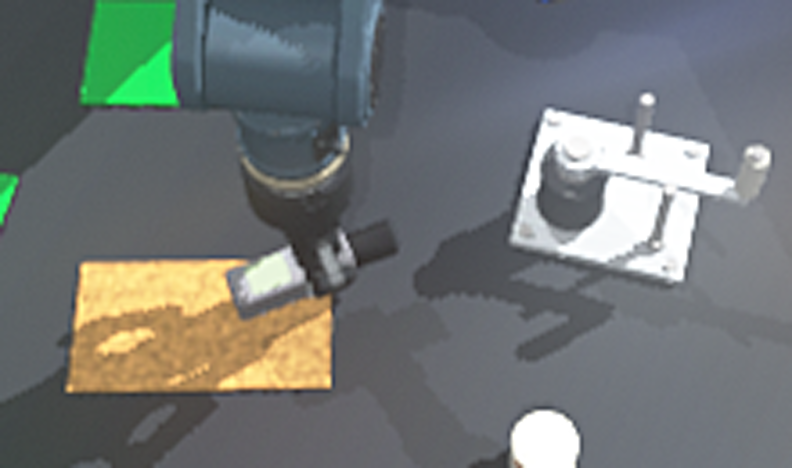

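```bash
python3 - <<'E'
from h import *
import pickle
D=pickle.load(open("D4.pkl","rb"))
S=pickle.load(open("S0.pkl","rb"))
t=lambda x,y:((x+.5)/4-.5+240,(y+.5)/4-.5+140)
c=lambda x,y:((x+.5)/3.6-.5+200,(y+.5)/3.6-.5+150)
print("drum rim",onz(S["top"],t(243,207),.077))
print("nose", tri([(D["wrist"],(319,107)),(D["scene"],c(388,224))]))
print("box front left", tri([(D["wrist"],(278,205)),(D["scene"],c(343,230))]))
for z in (.055,.06,.065,.07):print(onz(D["wrist"],(319,107),z), np.linalg.norm(onz(D["wrist"],(284,110),z)-onz(D["wrist"],(354,110),z)))
for z in (.055,.06,.065,.07,.075):print(z,onz(D["wrist"],(317,201),z), np.linalg.norm(onz(D["wrist"],(274,207),z)-onz(D["wrist"],(360,207),z)))
cv2.imwrite("pics/t4.png",cv2.resize(D["top"]["frame"][140:250,240:440],None,fx=4,fy=4,interpolation=cv2.INTER_CUBIC)[:,:,::-1])
E
```

```text
drum rim [ 0.55418588 -0.01673281  0.077     ]
nose (array([ 0.53433695, -0.16587336,  0.07518503]), [np.float64(0.0019052005704473455), np.float64(0.0019052005704473746)])
box front left (array([ 0.5179859 , -0.19875544,  0.06721212]), [np.float64(0.000271171555264771), np.float64(0.00027117155526470066)])
[ 0.5351046  -0.16431227  0.055     ] 0.026864881103631964
[ 0.53511514 -0.16427182  0.06      ] 0.02588210264011017
[ 0.53512569 -0.16423136  0.065     ] 0.024899324176588376
[ 0.53513624 -0.16419091  0.07      ] 0.023916545713066697
0.055 [ 0.53221791 -0.20160818  0.055     ] 0.03552435389578817
0.06 [ 0.53233406 -0.20020336  0.06      ] 0.03422479221879313
0.065 [ 0.53245021 -0.19879853  0.065     ] 0.032925230541798196
0.07 [ 0.53256635 -0.19739371  0.07      ] 0.031625668864803266
0.075 [ 0.5326825  -0.19598889  0.075     ] 0.030326107187808347
```

View pics/t4.png

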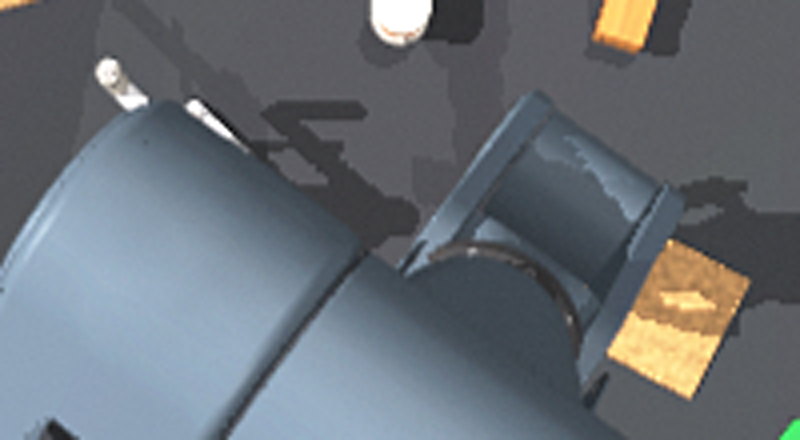

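Call:
servo_tool(
  motion=[
    [14, 3, 1, 0, 0, 0, -1],
    [14, 3, 1, 0, 0, 0, -1],
    [14, 3, 0, 0, 0, 0, -1],
    [0, 0, 0, 0, 0, 0, -1],
    [0, 0, 0, 0, 0, 0, -1],
  ],
)

```text
t: 7.68
tcp_pos: [0.5408, -0.1926, 0.046]
tool_rot: [0.73, 0.683, -0.001, -0.004]
force: [0.4, -0.5, -1.4]
finger_gap: 0.389
```

```bash
python3 - <<'E'
from h import *
import pickle
D={}
for n in ["wrist","scene"]:
    s=manip.snapshot(n); D[n]=s
pickle.dump(D,open("D5.pkl","wb"))
cv2.imwrite("pics/w5.png",D["wrist"]["frame"][:,:,::-1])
cv2.imwrite("pics/s5.png",cv2.resize(D["scene"]["frame"][150:280,200:420],None,fx=3.6,fy=3.6,interpolation=cv2.INTER_CUBIC)[:,:,::-1])
st=manip.sense();print(st["tcp_pos"],st["tool_rot"],st["t"],st["force"],st["finger_gap"])
w=D["wrist"];a=onz(w,(319,107),.064);b=onz(w,(317,201),.068);print(a,b,np.degrees(np.arctan2(*(a-b)[1::-1])))
E
```

```text
[ 0.54065424 -0.19299862  0.0460572 ] [ 0.73033989  0.68306944 -0.00123996 -0.0042723 ] 7.7833 [ 0.02070294 -1.3032615  -1.72242491] 0.3874360998833238
[ 0.54757796 -0.1275032   0.064     ] [ 0.54472745 -0.16066116  0.068     ] 85.08651059499773
```

View pics/w5.png

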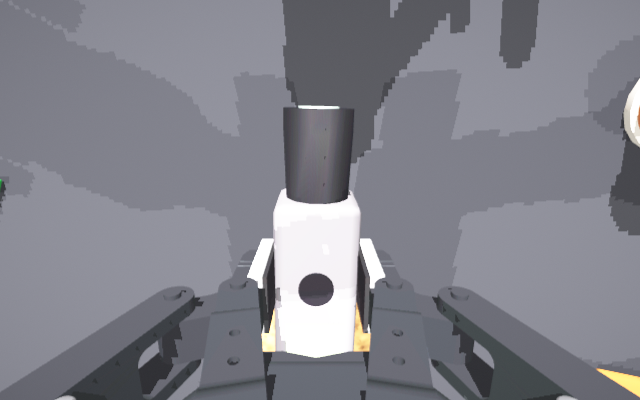

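View pics/s5.png

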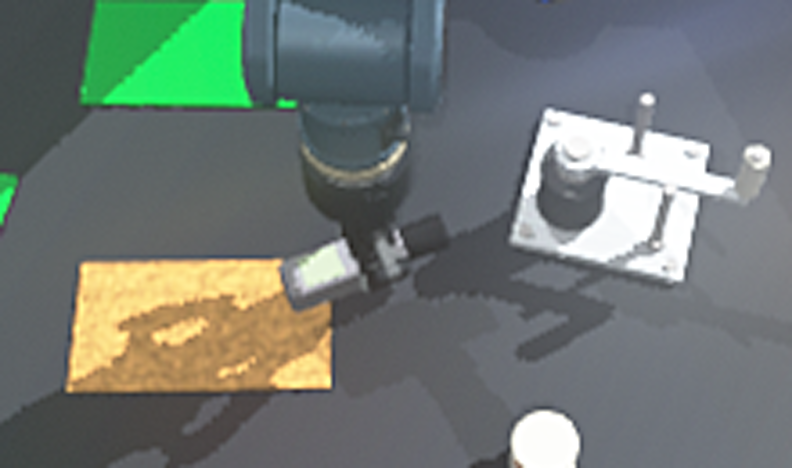

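Call:
servo_tool(
  motion=[
    [0, 0, 0, 0, 0, 0, -1],
    [0, 0, 0, 0, 0, 0, -1],
    [0, 0, 0, 0, 0, 0, -1],
    [0, 0, 0, 0, 0, 0, -1],
    [0, 0, 0, 0, 0, 0, -1],
    [0, 0, 0, 0, 0, 0, -1],
    [0, 0, 0, 0, 0, 0, -1],
    [0, 0, 0, 0, 0, 0, -1],
    [0, 0, 0, 0, 0, 0, -1],
    [0, 0, 0, 0, 0, 0, -1],
    [0, 0, 0, 0, 0, 0, -1],
    [0, 0, 0, 0, 0, 0, -1],
  ],
)

```text
t: 8.78
tcp_pos: [0.5406, -0.196, 0.0465]
tool_rot: [0.732, 0.682, -0.001, -0.003]
force: [0.4, 0.3, -1.8]
finger_gap: 0.392
```

Call:
servo_tool(
  motion=[
    [0, 0, 0, 0, 0, 0, -1],
    [0, 0, 0, 0, 0, 0, -1],
    [0, 0, 0, 0, 0, 0, -1],
    [0, 0, 0, 0, 0, 0, -1],
    [0, 0, 0, 0, 0, 0, -1],
    [0, 0, 0, 0, 0, 0, -1],
    [0, 0, 0, 0, 0, 0, -1],
    [0, 0, 0, 0, 0, 0, -1],
    [0, 0, 0, 0, 0, 0, -1],
  ],
)

```text
t: 9.53
tcp_pos: [0.5406, -0.1958, 0.0464]
tool_rot: [0.732, 0.682, -0.001, -0.003]
force: [0.5, 0.5, -2.2]
finger_gap: 0.388
```

Call:
servo_tool(
  motion=[
    [0, 0, 0, 0, 0, 0, -1],
    [0, 0, 0, 0, 0, 0, -1],
    [0, 0, 0, 0, 0, 0, -1],
    [0, 0, 0, 0, 0, 0, -1],
    [0, 0, 0, 0, 0, 0, -1],
    [0, 0, 0, 0, 0, 0, -1],
  ],
)

```text
t: 10.03
tcp_pos: [0.5406, -0.1958, 0.0465]
tool_rot: [0.732, 0.682, -0.001, -0.003]
force: [-0.6, 0.4, -1.2]
finger_gap: 0.389
```

Call:
servo_tool(
  motion=[
    [-22, -5, -10, 0, 0, 0, -1],
    [-22, -5, -10, 0, 0, 0, -1],
    [-22, -6, -10, 0, 0, 0, -1],
    [-22, -6, 0, 0, 0, 0, -1],
    [-22, -6, 0, 0, 0, 0, -1],
    [-22, -5, 0, 0, 0, 0, -1],
    [0, 0, 0, 0, 0, 0.1, -1],
    [0, 0, 0, 0, 0, 0.1, -1],
    [0, 0, 0, 0, 0, 0.1, -1],
    [0, 0, 0, 0, 0, 0.1, -1],
    [0, 0, 0, 0, 0, 0.08, -1],
    [0, 0, 0, 0, 0, 0, -1],
  ],
)

```text
t: 11.03
tcp_pos: [0.496, -0.3324, 0.0773]
tool_rot: [0.878, 0.479, -0.003, -0.002]
force: [-1.2, 0.9, -2.3]
finger_gap: 0.385
```

Call:
servo_tool(
  motion=[
    [2, 0, 15, 0, 0, 0, -1],
    [0, 0, 15, 0, 0, 0, -1],
    [0, 0, 14, 0, 0, 0, -1],
    [0, 0, 8, 0, 0, 0, -1],
    [0, 0, 4, 0, 0, 0, -1],
    [0, 0, 0, 0, 0, 0, -1],
    [0, 0, 0, 0, 0, 0, -1],
  ],
)

```text
t: 11.62
tcp_pos: [0.4979, -0.3314, 0.0204]
tool_rot: [0.875, 0.484, -0.002, -0.001]
force: [0.1, -0.2, -1.1]
finger_gap: 0.386
```

Call:
servo_tool(
  motion=[
    [0, 0, 2, 0, 0, 0, -1],
    [0, 0, 2, 0, 0, 0, -1],
    [0, 0, 0, 0, 0, 0, -1],
  ],
)

```text
t: 11.87
tcp_pos: [0.4988, -0.3322, 0.0177]
tool_rot: [0.875, 0.484, -0.002, 0.001]
force: [-0.3, 0.9, -2.1]
finger_gap: 0.39
```

Call:
servo_tool(
  motion=[
    [0, 0, 2, 0, 0, 0, -1],
    [0, 0, 1, 0, 0, 0, -1],
    [0, 0, 0, 0, 0, 0, -1],
  ],
)

```text
t: 12.12
tcp_pos: [0.4993, -0.3326, 0.0158]
tool_rot: [0.875, 0.484, -0.001, 0.002]
force: [1.2, 0.2, -1.0]
finger_gap: 0.387
```

Call:
servo_tool(
  motion=[
    [0, 0, 2, 0, 0, 0, -1],
    [0, 0, 0, 0, 0, 0, -1],
  ],
)

```text
t: 12.28
tcp_pos: [0.4996, -0.333, 0.0163]
tool_rot: [0.875, 0.484, -0.001, 0.002]
force: [-0.0, 0.2, -1.5]
finger_gap: 0.389
```

Call:
servo_tool(
  motion=[
    [0, 0, 2, 0, 0, 0, -1],
    [0, 0, 2, 0, 0, 0, -1],
    [0, 0, 0, 0, 0, 0, -1],
  ],
)

```text
t: 12.53
tcp_pos: [0.5002, -0.3336, 0.0163]
tool_rot: [0.875, 0.485, -0.001, 0.004]
force: [0.1, -0.7, -2.0]
finger_gap: 0.389
```

Call:
servo_tool(
  motion=[
    [0, 0, 0, 0, 0, 0, 1],
    [0, 0, 0, 0, 0, 0, 1],
    [0, 0, 0, 0, 0, 0, 1],
    [0, 0, 0, 0, 0, 0, 1],
    [0, 0, -10, 0, 0, 0, 1],
    [0, 0, -20, 0, 0, 0, 1],
    [0, 0, -35, 0, 0, 0, 1],
    [0, 0, -40, 0, 0, 0, 1],
    [0, 0, -40, 0, 0, 0, 1],
    [0, 0, -40, 0, 0, 0, 1],
    [0, 0, 0, 0, 0, 0, 1],
  ],
)

```text
t: 13.45
tcp_pos: [0.499, -0.3317, 0.2071]
tool_rot: [0.875, 0.484, -0.002, -0.0]
force: [1.1, -0.8, 0.5]
finger_gap: 1.001
```

```bash
python3 - <<'E'
from h import *
s=manip.snapshot("wrist"); cv2.imwrite("pics/w6.png",s["frame"][:,:,::-1])
s=manip.snapshot("scene"); cv2.imwrite("pics/s6.png",cv2.resize(s["frame"][140:290,180:420],None,fx=3,fy=3)[:,:,::-1])
st=manip.sense();print(st["tcp_pos"],st["tool_rot"],st["t"],st["force"],st["finger_gap"])
E
```

```text
[ 0.49621383 -0.3291916   0.20115805] [ 0.87485585  0.48434051 -0.00349335 -0.00541413] 13.55 [-0.03466223 -0.29053489 -0.00193381] 1.0006373684750705
```

View pics/w6.png

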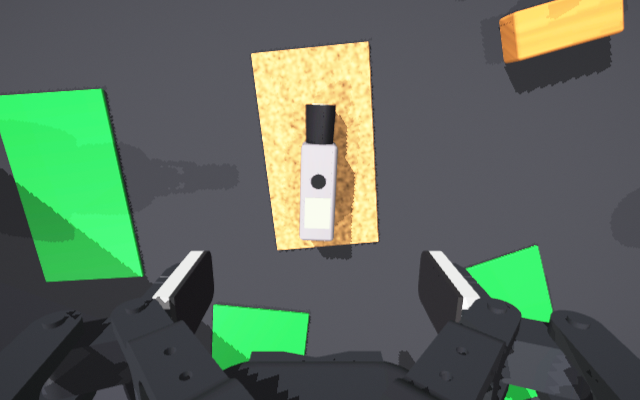

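View pics/s6.png

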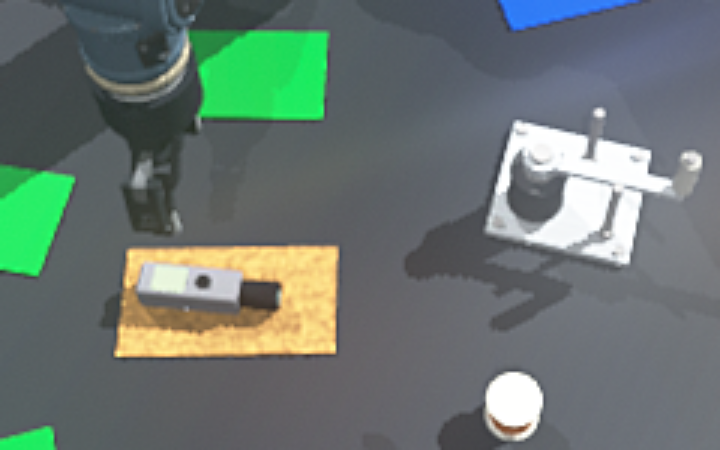

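Call:
servo_tool(
  motion=[
    [34, -11, -15, 0, 0, 0, 1],
    [37, -11, -15, 0, 0, 0, 1],
    [38, -12, -8, 0, 0, 0, 1],
    [38, -12, 0, 0, 0, 0, 1],
    [38, -12, 0, 0, 0, 0, 1],
    [38, -12, 0, 0, 0, 0, 1],
    [38, -12, 0, 0, 0, 0, 1],
    [38, -12, 0, 0, 0, 0, 1],
    [30, -10, 0, 0, 0, 0, 1],
    [0, 0, 0, 0, 0, 0.1, 1],
    [0, 0, 0, 0, 0, 0.08, 1],
    [0, 0, 0, 0, 0, 0, 1],
  ],
)

```text
t: 14.55
tcp_pos: [0.5749, 0.0226, 0.2207]
tool_rot: [0.917, 0.398, -0.019, -0.019]
force: [0.3, -0.4, 0.8]
finger_gap: 1.003
```

```bash
python3 - <<'E'
from h import *
import pickle
s=manip.snapshot("wrist"); pickle.dump(s,open("W7.pkl","wb")); cv2.imwrite("pics/w7.png",s["frame"][:,:,::-1])
st=manip.sense();print(st["tcp_pos"],st["tool_rot"],st["t"],st["force"],st["finger_gap"])
print(proj(s,(.6432,.0808,.149)))
E
```

```text
[0.57453438 0.02232514 0.22037558] [ 0.91665712  0.39872879 -0.01943171 -0.01942887] 14.6 [-0.21454171  0.67564003 -0.18104695] 0.9974939267722276
[337.79529802  60.96746971]
```

View pics/w7.png

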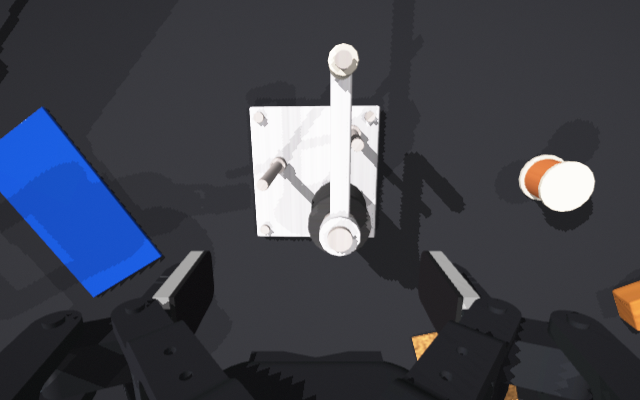

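```bash
python3 - <<'E'
from h import *
import pickle
s=pickle.load(open("W7.pkl","rb"));S=pickle.load(open("S0.pkl","rb"))
print(onz(s,(342,59.5),.149), tri([(s,(342,59.5)),(S["top"],((109.5)/4-.5+240,73.5/4-.5+140)),(S["scene"],(760.5/3.8-.5+210,127.5/3.8-.5+160))]))
for z in (.1,.107,.112): print("hub",onz(s,(340,239),z))
E
```

```text
[0.64548345 0.07972747 0.149     ] (array([0.64412799, 0.08019973, 0.14645077]), [np.float64(0.0015826627347899557), np.float64(0.001374418930287519), np.float64(0.0009086324310870429)])
hub [ 0.55620226 -0.0190808   0.1       ]
hub [ 0.55815359 -0.01673121  0.107     ]
hub [ 0.5595474  -0.01505294  0.112     ]
```

Call:
servo_tool(
  motion=[
    [0, 0, 0, -0.051, 0.02, 0, 1],
    [0, 0, 0, 0, 0, 0, 1],
    [30, 4, 0, 0, 0, 0, 1],
    [30, 4, 0, 0, 0, 0, 1],
    [28, 4, 0, 0, 0, 0, 1],
    [0, 0, 0, 0, 0, 0, 1],
    [0, 0, 0, 0, 0, 0, 1],
  ],
)

```text
t: 15.18
tcp_pos: [0.6408, 0.0757, 0.2128]
tool_rot: [0.916, 0.401, -0.008, -0.004]
force: [-0.6, -0.4, 0.4]
finger_gap: 1.001
```

Call:
servo_tool(
  motion=[
    [5, 0, 25, 0, 0.01, 0, 1],
    [0, 0, 30, 0, 0, 0, 1],
    [0, 0, 25, 0, 0, 0, 1],
    [0, 0, 14, 0, 0, 0, 1],
    [0, 0, 2, 0, 0, 0, 1],
    [0, 0, 0, 0, 0, 0, 1],
  ],
)

```text
t: 15.68
tcp_pos: [0.6414, 0.0738, 0.113]
tool_rot: [0.916, 0.4, -0.005, -0.007]
force: [0.1, -0.4, 0.3]
finger_gap: 1.0
```

```bash
python3 - <<'E'
from h import *
s=manip.snapshot("wrist"); cv2.imwrite("pics/w8.png",s["frame"][:,:,::-1])
s=manip.snapshot("scene"); cv2.imwrite("pics/s8.png",cv2.resize(s["frame"][140:260,320:480],None,fx=4,fy=4)[:,:,::-1])
st=manip.sense();print(st["tcp_pos"],st["tool_rot"],st["t"],st["force"],st["finger_gap"])
E
```

```text
[0.64233211 0.07396142 0.11427011] [ 0.91632068  0.40037525 -0.00427189 -0.00615037] 15.7833 [ 0.19706845 -0.37558329  0.56969796] 0.9987425147067203
```

View pics/w8.png

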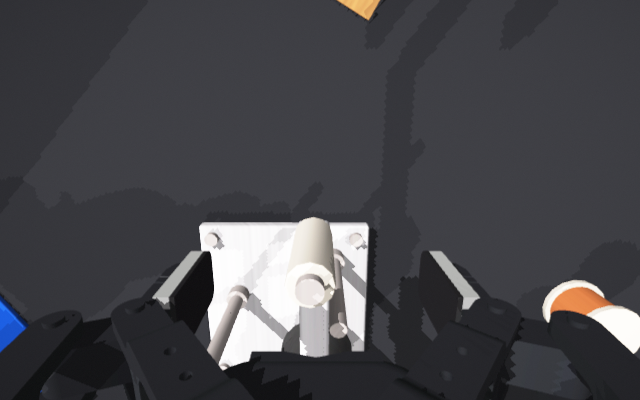

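View pics/s8.png

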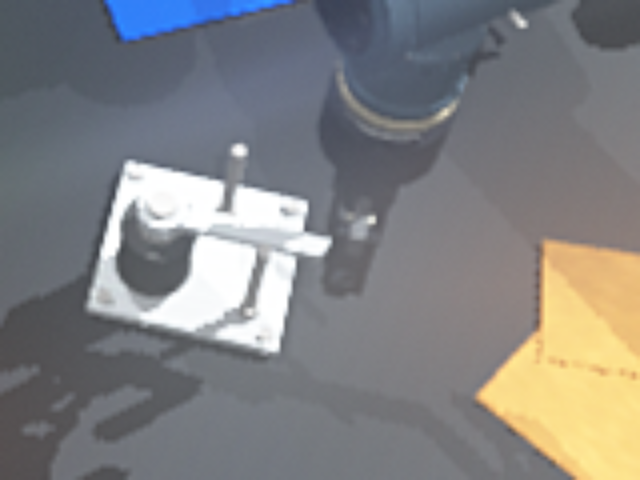

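Call:
servo_tool(
  motion=[
    [6, -2, 0, 0, 0, 0, 1],
    [0, 0, 0, 0, 0, 0, -1],
    [0, 0, 0, 0, 0, 0, -1],
    [0, 0, 0, 0, 0, 0, -1],
    [0, 0, 0, 0, 0, 0, -1],
    [0, 0, 0, 0, 0, 0, -1],
    [0, 0, 0, 0, 0, 0, -1],
    [0, 0, 0, 0, 0, 0, -1],
    [0, 0, 0, 0, 0, 0, -1],
  ],
  grip_force=30,
)

```text
t: 16.53
tcp_pos: [0.6467, 0.082, 0.1211]
tool_rot: [0.916, 0.401, -0.001, -0.006]
force: [-0.0, -0.9, -1.5]
finger_gap: 0.186
```

Call:
servo_tool(
  motion=[
    [-0.2, -6, 0, 0, 0, -0.045, -1],
    [-0.2, -7.8, 0, 0, 0, -0.06, -1],
    [-0.2, -7.8, 0, 0, 0, -0.06, -1],
    [-0.2, -7.8, 0, 0, 0, -0.06, -1],
    [-0.2, -7.8, 0, 0, 0, -0.06, -1],
    [-0.2, -7.8, 0, 0, 0, -0.06, -1],
  ],
)

```text
t: 17.03
tcp_pos: [0.6142, 0.1038, 0.1211]
tool_rot: [0.832, 0.555, 0.005, -0.002]
force: [1.0, 0.2, -1.0]
finger_gap: 0.184
```

```bash
cat > chk.py <<'E'
from h import *
st=manip.sense();p=st["tcp_pos"]-np.array([.5565,-.0155,0]);q=st["tool_rot"]
print("ang",np.degrees(np.arctan2(p[1],p[0])),"r",np.hypot(p[0],p[1]),"toolx",np.degrees(2*np.arctan2(q[1],q[0])),"z",p[2],q.round(3),st["force"].round(1),st["finger_gap"],st["t"])
E
python3 chk.py
```

```text
ang 64.18046412939611 r 0.13257606257916874 toolx 67.39172267013556 z 0.12109658892869479 [ 0.832  0.555  0.005 -0.002] [ 1.   0.2 -1. ] 0.18375564789202664 17.0333
```

```bash
python3 - <<'E'
from h import *
s=manip.snapshot("wrist"); a=s["frame"]
s=manip.snapshot("scene"); b=cv2.resize(s["frame"][140:260,320:480],None,fx=4,fy=4)
cv2.imwrite("pics/w9.png",a[:,:,::-1]);cv2.imwrite("pics/s9.png",b[:,:,::-1])
E
python3 chk.py
```

```text
ang 64.60307716559558 r 0.1325583372243786 toolx 67.29318497953012 z 0.12109644591560303 [ 0.832  0.554  0.004 -0.002] [ 1.4  0.1 -1.9] 0.18458403040877447 17.1333
```

View pics/w9.png

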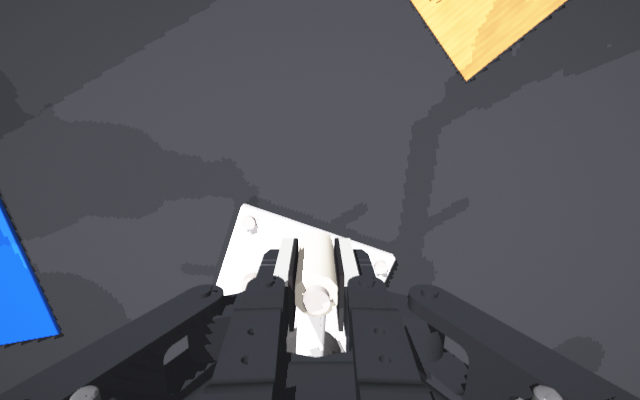

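View pics/s9.png

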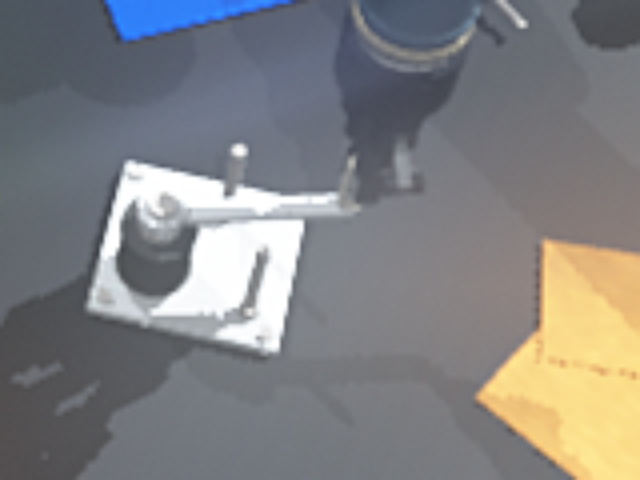

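Call:
servo_tool(
  motion=[
    [-0.5, -7.8, 0, 0, 0, -0.055, -1],
    [-0.5, -7.8, 0, 0, 0, -0.055, -1],
    [-0.5, -7.8, 0, 0, 0, -0.055, -1],
    [-0.5, -7.8, 0, 0, 0, -0.055, -1],
    [-0.5, -7.8, 0, 0, 0, -0.055, -1],
    [-0.5, -7.8, 0, 0, 0, -0.055, -1],
    [-0.5, -7.8, 0, 0, 0, -0.055, -1],
  ],
)

```text
t: 17.72
tcp_pos: [0.5742, 0.1156, 0.1211]
tool_rot: [0.712, 0.702, 0.018, 0.005]
force: [5.0, 5.3, -1.4]
finger_gap: 0.187
```

```bash
python3 chk.py
```

```text
ang 82.32456804214574 r 0.13229700258385943 toolx 89.11432597313417 z 0.12107660905506205 [0.712 0.702 0.018 0.005] [ 5.   5.3 -1.4] 0.18698103074372632 17.7167
```

Call:
servo_tool(
  motion=[
    [0.3, -8, 0, 0, 0, 0, -1],
    [0.2, -8, 0, 0, 0, 0, -1],
    [0.1, -8, 0, 0, 0, 0, -1],
    [0, -8, 0, 0, 0, 0, -1],
  ],
)

```text
t: 18.05
tcp_pos: [0.5554, 0.1158, 0.1215]
tool_rot: [0.712, 0.701, 0.026, 0.015]
force: [8.3, 0.5, -4.3]
finger_gap: 0.183
```

```bash
python3 chk.py
```

```text
ang 90.48183580740951 r 0.1313208367717284 toolx 89.08103359615865 z 0.12152933460719373 [0.712 0.701 0.026 0.015] [ 8.3  0.5 -4.3] 0.18264895093848071 18.05
```

Call:
servo_tool(
  motion=[
    [0, -8, 0, 0, 0, -0.02, -1],
    [0, -8, 0, 0, 0, -0.02, -1],
    [0, -8, 0, 0, 0, -0.02, -1],
  ],
)

```text
t: 18.3
tcp_pos: [0.5494, 0.1154, 0.1218]
tool_rot: [0.691, 0.721, 0.039, 0.029]
force: [19.4, 4.8, -15.3]
finger_gap: 0.187
```

```bash
python3 chk.py;  python3 - <<'E'
from h import *
s=manip.snapshot("wrist"); a=s["frame"]
s=manip.snapshot("scene"); b=cv2.resize(s["frame"][140:260,320:480],None,fx=4,fy=4)
cv2.imwrite("pics/w10.png",a[:,:,::-1]);cv2.imwrite("pics/s10.png",b[:,:,::-1])
E
python3 chk.py
```

```text
ang 93.11957542541475 r 0.13108572444562916 toolx 92.49486330748557 z 0.12181802150602318 [0.691 0.721 0.039 0.029] [ 19.4   4.8 -15.3] 0.18669492102033672 18.3
ang 93.03026369945904 r 0.13110416966900992 toolx 92.44352126162333 z 0.1217482269656602 [0.691 0.721 0.039 0.029] [ 17.1   4.8 -13.3] 0.18839344030448404 18.4
```

View pics/w10.png

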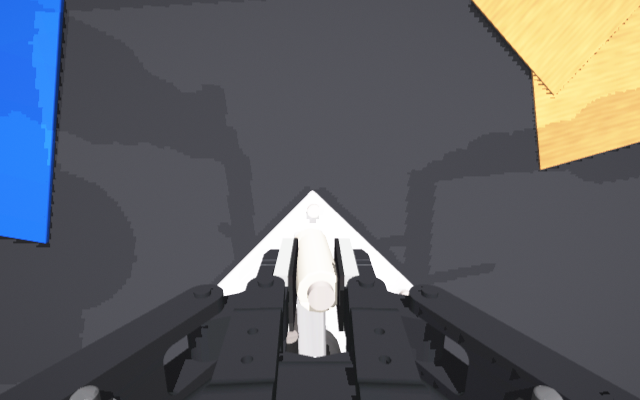

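View pics/s10.png

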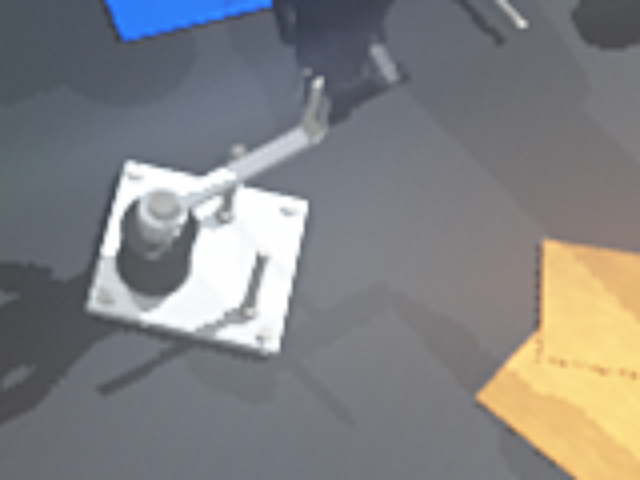

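```bash
python3 - <<'E'
from h import *
for i in range(4): s=manip.snapshot("scene")
cv2.imwrite("pics/s11.png",s["frame"][:,:,::-1])
E
python3 chk.py
```

```text
ang 93.02391917267792 r 0.13114343672528242 toolx 92.42370290265747 z 0.12172124445537193 [0.691 0.721 0.038 0.029] [ 15.6   4.4 -12.8] 0.18543420908990443 18.6
```

View pics/s11.png

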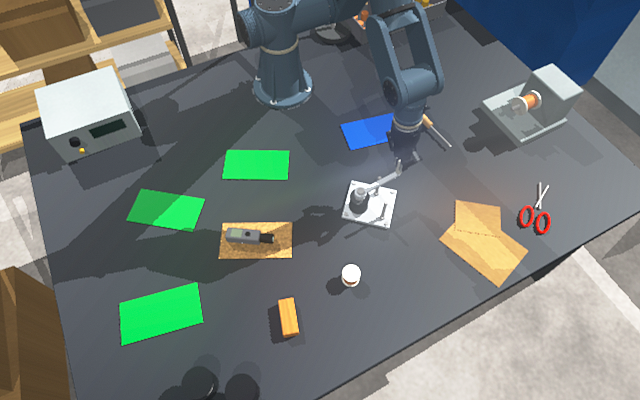

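```bash
python3 -c "
from station import manip
print(manip.sign_off())"; python3 chk.py
```

```text
the job is handed in; nothing more can be done
None
the job is handed in; nothing more can be done
```

The job is handed in, about 18.6 s into the 61 s allowed, with the gripper still holding the tension arm against its stop peg.

- **Drum check:** I picked up the thermometer and aimed its nose at the middle of the drum's side, level, at about 50 mm height and about 84 mm away. It was held there for about 2.3 s. It settled back by 3 mm in the first second, and in the 1.25 s after that the readings stayed within 0.2 mm.
- **Laying it back:** The thermometer is on its cork mat, display up. The wrist and scene pictures show it fully inside the mat.
- **Tension arm:** I gripped the roller and swung the arm round to about 93.0°, where I expected the stop at about 93.1°. Near the stop the sideways push rose from about 8 N to 19 N, then eased to 15.6 N with the angle steady. The spring needs about 5.4 N there.
- **Other things:** The last scene picture shows the wooden block, coil and screwdriver where they were.

**Imperfect at the end:** While pushing, the tool leaned about 5° and the wrist showed about 13 N vertically. No stated limit was passed in any reading I saw. When lowering the thermometer, the force reading did not clearly show contact with the mat, so I judged it from the height no longer changing. The pictures taken afterwards confirmed it was lying there.

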